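# Fit the idler and hold the belt tensioner back

## Robot

A 6-joint arm with a two-finger parallel gripper is mounted at the origin on the work surface. World frame = base frame: x ahead of the robot, y to its left, z up, the work surface at z = 0. Lengths are in m, angles in rad, forces in N, time in s.
With the tool pointing down it reaches from about 0.35 to 0.925 m from the base axis. Payload 6.4 kg.
Tool frame: the origin (TCP) lies at the very end of the fingers, on their centre line; the grasp point (between the pads) lies 19 mm behind it (hold_point_z is the distance from the TCP to the grasp point, in m); z points along the fingers, y is the line along which they close (so a half turn about z gives the same grasp; the last joint's range is limited). The gripper opens to 94 mm and grips with 3 to 60 N. Pads are 16 mm wide; open, the fingers measure 119 mm over their backs; the gripper's body (75 mm by 177 mm) begins 78 mm behind the grasp point.
Start: joints at [-1.365, 0.245, 1.558, -0, 1.339, -0.174], TCP at [0.241, -0.604, 0.205] pointing down, gripper open.
Joint ranges: [-3.13, 3.13], [-1.02, 2.26], [0.13, 2.54], [-0.95, 4.09], [0.21, 2.88], [-2.74, 2.74]. Speed limits (rad/s): [2.57, 2.57, 3.14, 3.14, 3.14, 3.14].

## Interface

Orientations are given as a rotation vector (axis times angle).
In Python, from plant import state, read_camera, finish_job, silhouettes, hold_point_z gives the robot as it stands.
- The arm moves only by the shell command python3 -m pendant 'ROWS' [OPENING] [FORCE]. ROWS is JSON, a list of rows, each a list of 4 numbers: the shift along the tool's x, y, z in units of 30 mm (1.0 is 30 mm), then the turn about the tool's z in units of 6 degrees (1.0 is 6 degrees). In form: [[dx, dy, dz, twist], ...]. A call has 1 to 10 rows; each row shifts and turns the commanded pose from where the row before left it, along the tool's axes as they then stand; what a row does not reach is not made up. A row lasts 1/12 s, in which the tool goes at most 41.7 mm and 7.16 degrees, less where a joint would pass 70% of its speed; a pose out of reach is approached as far as the arm can. A call is refused whole if a number of a shift passes 1 or a number of a turn 1, either way. A call with a gripper value outside its range is refused whole. OPENING is the gripper's target within -1 to 1 (fully open at 1, half-way at 0, shut at -1), set as the call begins (- or left out, the last holds). The fingers move at their own pace and stop on an object; FORCE is the grip in N (left out, the last holds). Time passes only in rows, so rows that do not move let the fingers close. It gives the time, the measured TCP pose, the force, the opening and the grip force at its end, in the units of the state.
- state(): the state, without advancing time (a new reading comes with each control period).
- read_camera(name): name is "scene" or "top"; returns a dict with "image" (480x640x3 uint8, blue, green, red), "fx", "fy", "cx", "cy" (pixels), "position" and "orientation" of the camera in the world. Camera axes: x right, y up, looking along -z (the intrinsics and any distortion apply to the point x, -y, -z); pixel columns grow to the right and rows downward; lengths in m; the calibration is good to about 2 mm. A picture is of the moment at which its call begins. There is no depth.
- finish_job(): hands the job in; it is judged then, once.
Trained networks look in a picture, given as the dict that the camera call returned (one of the last four; its "shot" number tells which), for a name from the list of things; names that differ only in an ending like _2 or _b are one class to them, and where a whole thing is asked for, a point or a joint stands for the part that bears it (a point fixed in the world has none). Each returns a list of dicts, best first, with "score" (0 to 1); they miss things now and then, are a little off and sometimes report something else, mostly with a low value. They report only what shows in the picture. A call takes as long as a camera call. They do not tell look-alikes from the thing itself.
- silhouettes(picture, query): "region" (480x640 bool, what is visible of it) and "uv" ([column, row] in pixels, amid what is visible of it).
The state is a dict: "clock": time; "qpos": joint angles; "joint_vel": joint speeds; "joint_torque": joint torques, N m; "tool_pos": TCP position; "eef_rot": TCP orientation; "contact_force": force on the tool from outside, world axes, zero at the start; "ft_torque": the same for the moment, N m; "width": opening from 0.0 (shut) to 1.0 (fully open); "grasp_force": force on a finger pad.
Only numpy, scipy, OpenCV 4.12 (cv2) and the standard library are available. Lean on these libraries where they do the work, as an engineer would, in place of code of your own. Each camera call takes 0.05 s, during which the arm holds its last target. There are 200 camera calls.

## Task

The rubbing tester's drive bay is open for a belt change. Plug the spare idler (white roller, orange cap) fully home in the square socket of the tensioner arm, let go of it, and then push the tensioner's red handle back past its last ratchet click to the backstop and keep holding it there, so that a colleague can slip the belt on: finish while still holding the handle back. Leave the black guide roller, the spanner, the oil bottle and the brass weight where they are.

Things in the scene. Friction and masses are not known exactly. Their poses are not given: they have to be found in the camera images.
- tester: rubbing tester, fixed red casting 260 x 600 x 50 mm, long along its y; origin on the bench under the centre of its open drive bay, y left, z up. Bay: y -145 to 145 mm, floor at z 50. Motor pulley at x -70, y 85, radius 22; driven pulley at x -82, y -93, radius 42, tops at z 100; bulkhead at y -150, top z 103. Right of it (y below -153): test bed and rubbing head, up to z 122
- tensioner (a joint): sprung tensioner arm, rad. 0: forward, at the pulleys; grows as it is pushed back (counter-clockwise from above, handle going away from the robot); 0.60: backstop. A sprung pawl clicks at 0.14, 0.29 and 0.44 and stops return past the last tooth clicked. Starts parked at 0, 0.13 or 0.28; let go at the back, it returns to 0.43. Push at the handle: 5 N at 0, 10 N at 0.60, 2 to 3 N more over a tooth
- pivot (a point): top of the tensioner's vertical pivot, 89 mm above the bench. The socket lies 94 mm and the handle 168 mm from this axis, on one line along the arm; the arm is 18 mm wide, its top 68 mm above the bench
- socket_mouth (a point): centre of the mouth of the square socket in the tensioner arm, 76 mm above the bench: an upright aluminium block 40 x 40 mm with a 22 mm square through hole 20 mm deep, rim bevelled 2 mm. x points along the arm from pivot to handle, z up; the hole's sides are parallel to x and y. It turns with the arm
- handle_top (a point): centre of the top of the red handle, an upright round post 16 mm thick at the end of the arm; bare from 72 to 124 mm above the bench, this point at 124; x points along the arm, from pivot to handle, y is the way it moves when pushed back
- idler: spare idler, 60 mm high, 0.12 kg, upright in a pocket of the holder: square steel shank 20 x 20 x 18 mm (foot bevelled), above it a white roller 38 mm thick, 22 mm high with 41 mm flanges, on top an orange square cap 22 x 22 x 20 mm to grip, its sides parallel to the shank's. Origin at the centre of the shank's foot, z up, x and y square to its sides. Any quarter turn fits the socket
- idler_seat (a point): centre of the underside of the idler's roller, 18 mm above the shank's foot, 42 mm below the cap's top; it comes to lie on socket_mouth when the idler is home
- holder: blue block 170 x 70 x 34 mm fixed on the bench, long side along its x, origin at the centre of its underside; two 22 mm square pockets, 22 mm deep, at x -45 and +45 mm, one with the idler and the other with the black guide roller (which one varies); the rollers rest on its top
- guide: black guide roller with a dark steel cap, same sizes as the idler, standing in the other pocket of the holder, origin at the foot of its shank; not to be used
- spanner: steel spanner lying on the bench to the left; origin under its middle; leave it
- oil_can: yellow oil bottle with a red cap, 48 mm thick, 110 mm high, standing on the bench at the far left; origin at the centre of its underside; leave it
- weight: brass weight 38 mm thick, 50 mm high, standing on the tester's test bed at the right; origin at the centre of its underside; leave it
Not all that is in view belongs to the job. Of the things that look like the idler, the middle-sized one is meant.

How it is judged:
By the outcome, as a careful person would: the job done as asked, in the order asked, and still so for the second after the job is handed in, while the arm keeps its last pose, push and grip.
It also fails if it takes over 50 s, if anything falls off the work surface, if the arm or the gripper's body presses on something with over 40 N, if the wrist force passes 120 N, or if a joint passes its speed limit or range.

## Working session

There is one attempt and no reset: what is moved stays moved. The work goes in short steps, Python scripts to look and compute and a shell command to move; the robot and the scene stay as the last step left them, time stands still between calls to the robot, and variables do not carry over. Pictures are saved under pics/ and viewed, at most 10 in all, crops included, and the job is handed in when it is done.

```bash
ls; mkdir -p pics; cat > h.py <<'E'
import numpy as np, cv2
from scipy.spatial.transform import Rotation as R
from plant import state, read_camera, finish_job, silhouettes, hold_point_z
def rot(c):
    o=np.array(c["orientation"],float)
    return o if o.shape==(3,3) else R.from_rotvec(o).as_matrix() if o.size==3 else R.from_quat(o).as_matrix()
def ray(c,uv):
    d=np.array([(uv[0]-c["cx"])/c["fx"],-(uv[1]-c["cy"])/c["fy"],-1.])
    return np.array(c["position"]),rot(c)@d
def at_z(c,uv,z):
    p,d=ray(c,uv); return p+d*(z-p[2])/d[2]
def proj(c,P):
    q=rot(c).T@(np.array(P)-np.array(c["position"])); return np.array([c["cx"]+c["fx"]*q[0]/-q[2], c["cy"]+c["fy"]*q[1]/q[2]])
E
python3 - <<'E'
from h import *
for n in ("top","scene"):
    c=read_camera(n); cv2.imwrite(f"pics/{n}0.png",c["image"])
    print(n,{k:v for k,v in c.items() if k!="image"})
    for q in ("idler","guide","holder","socket_mouth","handle_top","pivot","tensioner","tester","spanner","oil_can","weight"):
        for s in silhouettes(c,q):
            print(q,round(s["score"],2),np.round(s["uv"]),int(s["region"].sum()))
print(state(),hold_point_z)
E
```

```text
pics
top {'fx': 572.4357072144934, 'fy': 572.4357072144934, 'cx': 326.1625165132322, 'cy': 242.78948195247406, 'position': array([0.42792917, 0.03748116, 1.47810069]), 'orientation': array([ 0.0790261 , -0.09184701, -1.55174515]), 'shot': 1}
idler 0.78 [210. 284.] 250
idler 0.64 [169. 308.] 491
idler 0.43 [175. 266.] 118
guide 0.56 [209. 248.] 229
holder 0.74 [216. 266.] 1520
holder 0.63 [339. 258.] 981
socket_mouth 0.9 [341. 255.] 912
socket_mouth 0.34 [210. 282.] 244
handle_top 0.19 [344. 255.] 923
pivot 0.95 [346. 256.] 1018
tensioner 0.69 [334. 255.] 815
tester 0.86 [430. 248.] 24331
spanner 0.83 [138. 269.] 591
oil_can 0.59 [212. 179.] 392
weight 0.64 [463. 281.] 222
scene {'fx': 453.65712320435824, 'fy': 453.65712320435824, 'cx': 323.0317680098894, 'cy': 242.11624384613341, 'position': array([1.46775583, 0.27423526, 0.65787752]), 'orientation': array([0.71153821, 0.92677181, 1.66535468]), 'shot': 2}
idler 0.79 [488. 248.] 662
idler 0.61 [448. 251.] 319
idler 0.56 [484. 279.] 180
guide 0.91 [442. 275.] 351
holder 0.8 [443. 287.] 998
socket_mouth 0.78 [306. 246.] 1040
socket_mout
[... 224 characters left out ...]
.] 151
{'clock': 1.2, 'qpos': array([-1.36510852e+00,  2.45094012e-01,  1.55781472e+00, -2.26251154e-05,
        1.33870563e+00, -1.74094398e-01]), 'joint_vel': array([ 0.00085546,  0.00145702, -0.0013265 , -0.00054311,  0.00115197,
       -0.00203784]), 'joint_torque': array([ 8.21234153e-04, -4.15826941e+01, -3.14877605e+01,  6.84902282e-02,
        2.88030168e-02, -1.67975475e-05]), 'tool_pos': array([ 0.24097019, -0.60368475,  0.20545116]), 'eef_rot': array([-3.08509936e+00, -5.92985753e-01,  3.51206357e-05]), 'contact_force': array([-0.57124845, -1.05757411, -0.10887352]), 'ft_torque': array([ 0.01949843, -0.01607145, -0.03780025]), 'grasp_force': 0.0, 'width': 0.999546435149606} 0.0188
```

View top.

```bash
python3 - <<'E'
import cv2
t=cv2.imread("pics/top0.png"); a=cv2.resize(t[160:340,110:390],None,fx=2.85,fy=2.85,interpolation=cv2.INTER_CUBIC)
cv2.imwrite("pics/a.png",a[:600,:800])
s=cv2.imread("pics/scene0.png"); b=cv2.resize(s[190:370,250:560],None,fx=2.55,fy=2.55,interpolation=cv2.INTER_CUBIC)
cv2.imwrite("pics/b.png",b[:600,:800])
E
```

```text
(no output)
```

View pics/a.png

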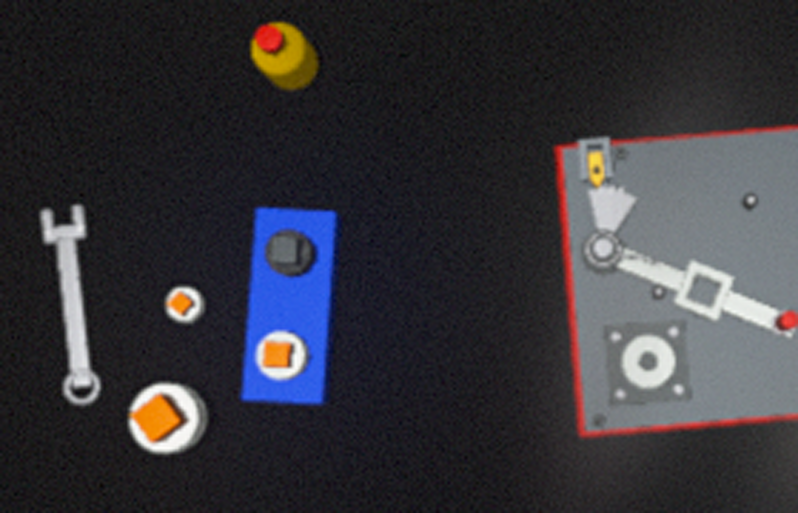

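View pics/b.png

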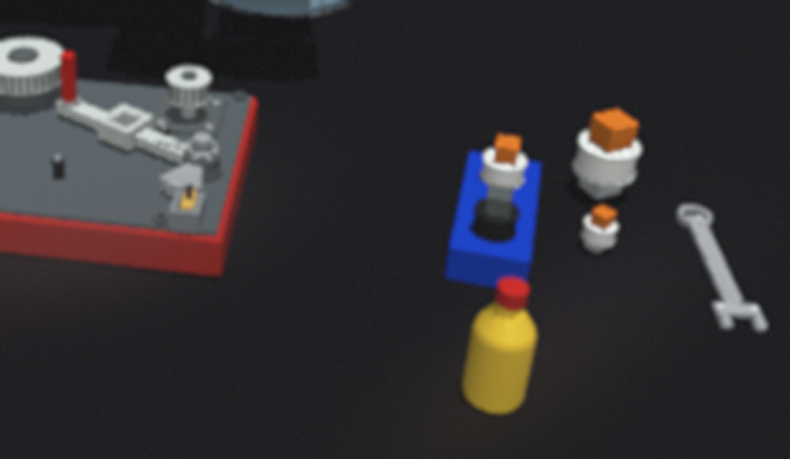

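View pics/top0.png

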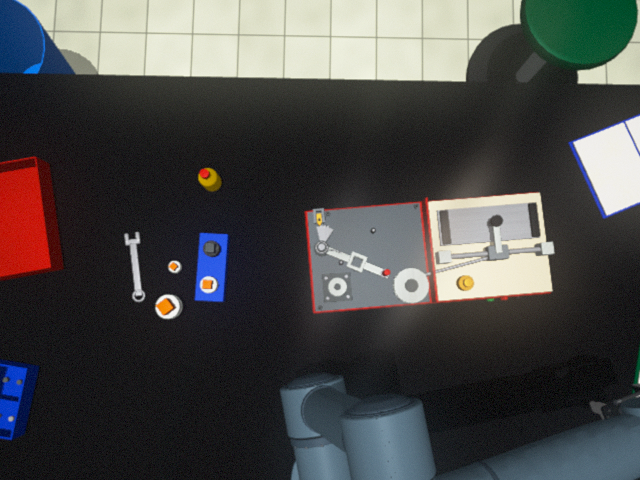

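The orange-capped look-alikes in the top image are at (208,284) in the holder pocket, (174,267) small on the bench, and (168,307) large on the bench. The middle-sized one is the one standing in the holder, with the black guide beside it at (210,248). The tensioner's pivot is at about (321,247), the socket at (357,261) and the handle at (387,272).

```bash
cat >> h.py <<'E'
def hull_mask(c,P,S=8):
    uv=np.array([proj(c,p) for p in P]); h=cv2.convexHull(uv.astype(np.float32))[:,0]; return h
def centroid(poly):
    m=cv2.moments((poly*1).astype(np.float32).reshape(-1,1,2)); return np.array([m["m10"],m["m01"]])/m["m00"]
def box(x,y,z0,z1,s,a):
    return [[x+np.cos(a)*i-np.sin(a)*j,y+np.sin(a)*i+np.cos(a)*j,z] for z in(z0,z1) for i in(-s/2,s/2) for j in(-s/2,s/2)]
def cyl(x,y,z0,z1,r):
    return [[x+r*np.cos(t),y+r*np.sin(t),z] for z in(z0,z1) for t in np.arange(0,6.28,.2)]
def fit(obs,f,x0):
    from scipy.optimize import least_squares
    return least_squares(lambda p:np.concatenate([centroid(hull_mask(c,f(*p)))-uv for c,uv in obs]),x0,x_scale=.01,diff_step=1e-3)
def cc(c,lo,hi,near,r=14):
    hsv=cv2.cvtColor(c["image"],cv2.COLOR_BGR2HSV); m=cv2.inRange(hsv,lo,hi)
    n,l,s,ce=cv2.connectedComponentsWithStats(m)
    i=1+min(range(n-1),key=lambda i:np.hypot(*(ce[i+1]-near))+ (50 if s[i+1,4]<8 else 0)); return ce[i],s[i,4],l==i
E
python3 - <<'E'
from h import *
T=read_camera("top");S=read_camera("scene")
OR=((6,120,90),(20,255,255))
print(cv2.cvtColor(T["image"],cv2.COLOR_BGR2HSV)[272,387],cv2.cvtColor(T["image"],cv2.COLOR_BGR2HSV)[284,207])
ut,at,_=cc(T,*OR,(208,284)); us,as_,_=cc(S,*OR,(449,248)); print("cap",ut,at,us,as_)
f=lambda x,y:box(x,y,.056,.076,.022,0)
for o in([(T,ut)],[(S,us)],[(T,ut),(S,us)]):
    r=fit(o,f,[.35,.3]); print(r.x,r.fun)
RD=((0,120,60),(5,255,255)); RD2=((0,120,60),(179,255,255))
ut,at,_=cc(T,*RD,(387,272)); us,as_,_=cc(S,*RD,(277,220)); print("handle",ut,at,us,as_)
f=lambda x,y:cyl(x,y,.072,.124,.008)
for o in([(T,ut)],[(S,us)],[(T,ut),(S,us)]):
    r=fit(o,f,[.38,-.12]); print(r.x,r.fun)
# holder
_,n,m=cc(T,(100,150,80),(130,255,255),(216,268)); print("holder px",n)
m=cv2.morphologyEx(m.astype(np.uint8),cv2.MORPH_CLOSE,np.ones((25,25)))
k,_=cv2.findContours(m,0,2); k=max(k,key=cv2.contourArea); q=np.array([at_z(T,p,.034)[:2] for p in k[:,0].astype(float)],np.float32)
print(cv2.minAreaRect(q*1000))
for nme,uv,z in(("pivot",(321.5,247),.089),("socket",(357,261.5),.076),("gd",(210,248),.076)): print(nme,at_z(T,uv,z))
A=cv2.resize(T["image"][225:305,305:405],None,fx=8,fy=8,interpolation=cv2.INTER_CUBIC)[:600]
B=cv2.resize(S["image"][205:265,270:345],None,fx=10,fy=10,interpolation=cv2.INTER_CUBIC)
cv2.imwrite("pics/c.png",A);cv2.imwrite("pics/d.png",B)
E
```

```text
[  2 189 233] [ 16 223 246]
cap [206.89873418 284.        ] 79 [448.65656566 246.95959596] 99
[0.47546381 0.31847022] [1.22892959e-06 1.67959212e-06]
[0.47202003 0.32032343] [-1.42010492e-06  1.34548827e-06]
[0.47478939 0.31937817] [-0.38086081  0.26857827 -0.44229119  0.51775655]
handle [386.33333333 271.75757576] 33 [276.4245283  218.98113208] 106
[ 0.51124863 -0.1187456 ] [ 3.59465275e-07 -1.10967960e-06]
[ 0.51198256 -0.1143359 ] [-2.70811421e-06  2.67720279e-06]
[ 0.5109167  -0.11693513] [-0.75047205  0.1240999  -0.80217449 -0.32681821]
holder px 1562
((520.4225463867188, 315.7089538574219), (75.37293243408203, 173.53465270996094), 87.98831939697266)
pivot [0.56957453 0.03858766 0.089     ]
socket [ 0.53665474 -0.04922696  0.076     ]
gd [0.56355499 0.31246412 0.076     ]
```

View pics/c.png

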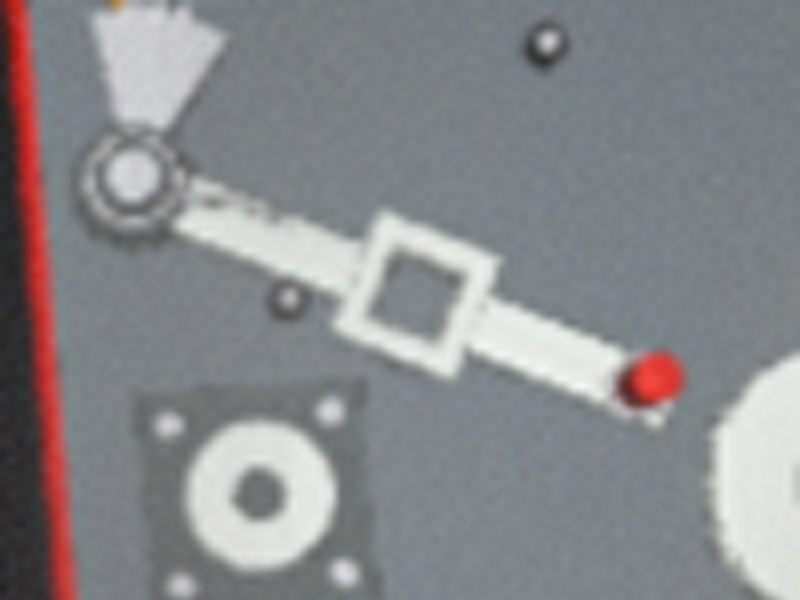

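View pics/d.png

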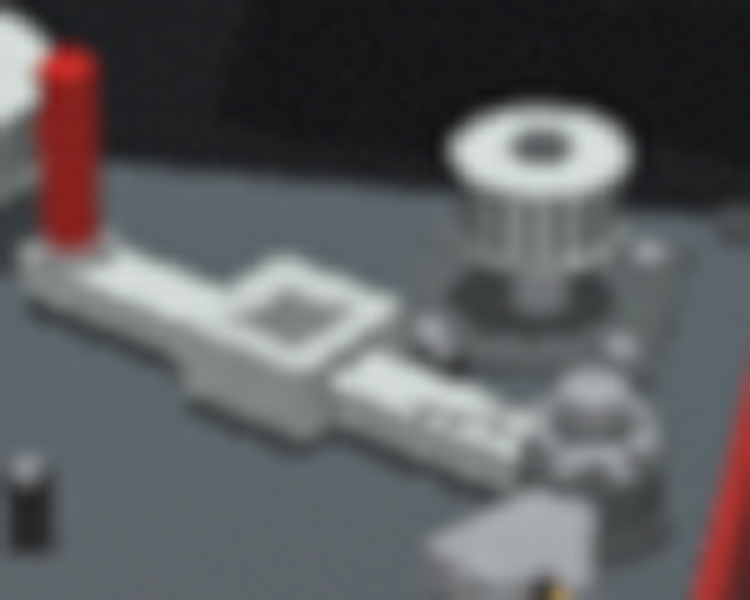

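Picture c (8x of the top view) shows the pivot at about (321.2, 246.7), the socket hole at (356.8, 261.3) and the handle at (386.3, 271.8) in full-image pixels. Picture d shows the socket hole at about (299, 235.9) in the scene view. Next I turn the wrist and work out the targets.

```bash
cat >> h.py <<'E'
def togo(p,yaw=None,s=None):
    s=s or state(); M=R.from_rotvec(s["eef_rot"]).as_matrix(); y=np.degrees(np.arctan2(M[1,0],M[0,0]))
    print("tcp",np.round(s["tool_pos"]*1000,1),"yaw_x",round(y,2),"clock",round(s["clock"],2),"F",np.round(s["contact_force"],1))
    print("tool units",np.round(M.T@(np.array(p)-s["tool_pos"])/.03,3),"" if yaw is None else ("twist units (before shift)",round(-(((yaw-y)+180)%360-180)/6,3)))
E
python3 -m pendant '[[0,0,0,-1],[0,0,0,-1],[0,0,0,-1],[0,0,0,-1],[0,0,0,-1],[0,0,0,-1],[0,0,0,-1],[0,0,0,-1],[0,0,0,-1],[0,0,0,-1]]' 0.1
python3 -m pendant '[[0,0,0,-0.85],[0,0,0,0]]'
python3 - <<'E'
from h import *
T=read_camera("top");S=read_camera("scene")
from scipy.optimize import least_squares
def tri(a,b,z):
    f=lambda p:np.r_[proj(T,[p[0],p[1],z])-a,proj(S,[p[0],p[1],z])-b]
    r=least_squares(f,[.5,0]);return r.x,r.fun
pv=at_z(T,(321.2,246.7),.089)[:2]; pv2=at_z(S,(270+598/10-.5,205+390/10-.5),.089)[:2]
so=at_z(T,(356.8,261.3),.076)[:2]; so2=at_z(S,(299.05,235.85),.076)[:2]
h=np.array([.51125,-.11875]);h2=np.array([.512,-.1143])
for p,s_,q in((pv,so,h),(pv2,so2,h2)):
    d=q-p;L=np.hypot(*d);print("piv",p,"sock",s_,"hand",q,"L",L,"ang",np.degrees(np.arctan2(d[1],d[0])),"sock from line",p+d*94/168, np.hypot(*(s_-p)))
togo([.475,.319,.15],87)
E
```

```text
clock: 2.13
tool_pos: [0.241, -0.6037, 0.2054]
eef_rot: [-2.37, -2.062, -0.0]
contact_force: [0.6, -0.5, -0.3]
width: 0.552
grasp_force: 0.0
clock: 2.3
tool_pos: [0.241, -0.6037, 0.2055]
eef_rot: [-2.28, -2.161, 0.0]
contact_force: [-0.1, 0.1, -0.2]
width: 0.55
grasp_force: 0.0
piv [0.57029693 0.03933234] sock [ 0.53713858 -0.04873003] hand [ 0.51125 -0.11875] L 0.16875001285228944 ang -110.48167010026702 sock from line [ 0.53725877 -0.04911849] 0.09409812674721968
piv [0.57509896 0.04341213] sock [ 0.54071208 -0.04418156] hand [ 0.512  -0.1143] L 0.1698664029275994 ang -111.80582803417691 sock from line [ 0.53979359 -0.04483156] 0.0941016078557348
tcp [ 241.  -603.7  205.4] yaw_x 86.73 clock 2.4 F [0.4 0.1 0.2]
tool units [31.151  6.032  1.849] ('twist units (before shift)', np.float64(-0.045))
```

```bash
python3 -m pendant '[[1,0.2,0,0],[1,0.2,0,0],[1,0.2,0,0],[1,0.2,0,0],[1,0.2,0,0],[1,0.2,0,0],[1,0.2,0,0],[1,0.2,0,0],[1,0.2,0,0],[1,0.2,0,0]]' >/dev/null
python3 -m pendant '[[1,0.2,0,0],[1,0.2,0,0],[1,0.2,0,0],[1,0.2,0,0],[1,0.2,0,0],[1,0.2,0,0],[1,0.2,0,0],[1,0.2,0,0],[1,0.2,0,0],[1,0.2,0,0]]'
python3 -m pendant '[[1,0.2,0,0],[1,0.2,0,0],[1,0.2,0,0],[1,0.2,0,0],[1,0.2,0,0],[1,0.2,0,0],[1,0.2,0,0],[1,0.2,0,0],[1,0.1,0,0],[1,0,0,0]]' >/dev/null
python3 -m pendant '[[0.8,0,0.8,0],[0.3,0,0.8,0],[0,0,0.6,0],[0,0,0,0]]'
python3 - <<'E'
from h import *
togo([.4745,.319,.0575],87)
T=read_camera("top");S=read_camera("scene")
A=cv2.resize(T["image"][255:305,180:230],None,fx=8,fy=8,interpolation=cv2.INTER_CUBIC)
B=cv2.resize(S["image"][215:265,420:470],None,fx=8,fy=8,interpolation=cv2.INTER_CUBIC)
cv2.imwrite("pics/e.png",np.hstack([A,B]))
t=state()["tool_pos"]; print("tcp px",proj(T,t),proj(S,t))
E
```

```text
clock: 4.07
tool_pos: [0.3939, -0.0096, 0.2058]
eef_rot: [2.283, 2.157, 0.001]
contact_force: [0.8, 0.3, 1.7]
width: 0.549
grasp_force: 0.0
clock: 5.23
tool_pos: [0.4599, 0.318, 0.135]
eef_rot: [-2.28, -2.157, 0.012]
contact_force: [-0.9, -0.3, 0.7]
width: 0.548
grasp_force: 0.0
tcp [459.9 318.  135. ] yaw_x 86.83 clock 5.23 F [-0.9 -0.3  0.7]
tool units [0.069 0.502 2.58 ] ('twist units (before shift)', np.float64(-0.028))
tcp px [200.5155329  288.39478906] [452.59579169 218.88337632]
```

View pics/e.png

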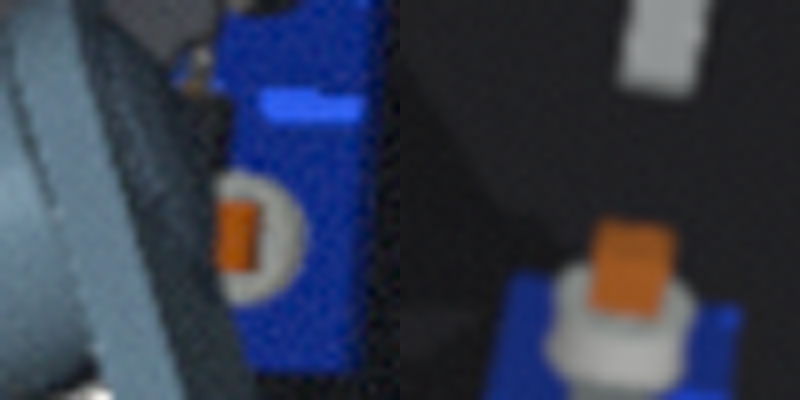

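The scene half shows the far finger above the orange cap of the idler in the holder (cap about (449,248), finger end about (452,226)). I go down and grip.

```bash
python3 -m pendant '[[0.07,0.5,0,0],[0,0,0.8,0],[0,0,0.8,0],[0,0,0.6,0],[0,0,0.3,0],[0,0,0,0]]'
python3 - <<'E'
from h import *
togo([.4745,.319,.0575],87)
E
python3 -m pendant '[[0,0,0,0],[0,0,0,0],[0,0,0,0],[0,0,0,0],[0,0,0,0]]' -0.8 25
python3 - <<'E'
from h import *
togo([.4745,.319,.0575],87)
E
```

```text
clock: 5.83
tool_pos: [0.4776, 0.3192, 0.0639]
eef_rot: [-2.282, -2.158, 0.002]
contact_force: [-0.6, -0.4, -0.4]
width: 0.55
grasp_force: 0.0
tcp [477.6 319.2  63.9] yaw_x 86.79 clock 5.83 F [-0.6 -0.4 -0.4]
tool units [-0.012 -0.102  0.213] ('twist units (before shift)', np.float64(-0.035))
clock: 6.25
tool_pos: [0.4781, 0.3201, 0.0654]
eef_rot: [-2.281, -2.16, -0.001]
contact_force: [-1.9, 1.0, 0.4]
width: 0.233
grasp_force: 16.8
tcp [478.1 320.1  65.4] yaw_x 86.85 clock 6.25 F [-1.9  1.   0.4]
tool units [-0.045 -0.117  0.263] ('twist units (before shift)', np.float64(-0.024))
```

```bash
python3 -m pendant '[[0,0,0,0],[0,0,0,0],[0,-0.05,0.2,0],[0,0,0,0],[0,0,0,0]]' -0.2
python3 - <<'E'
from h import *
togo([.4745,.319,.0585],87)
E
```

```text
clock: 6.67
tool_pos: [0.4759, 0.3197, 0.0577]
eef_rot: [-2.281, -2.159, 0.002]
contact_force: [-0.3, -0.4, 0.4]
width: 0.398
grasp_force: 0.0
tcp [475.9 319.7  57.7] yaw_x 86.86 clock 6.67 F [-0.3 -0.4  0.4]
tool units [-0.026 -0.044 -0.026] ('twist units (before shift)', np.float64(-0.023))
```

```bash
python3 -m pendant '[[0,0,0,0],[0,0,0,0],[0,0,0,0],[0,0,0,0],[0,0,0,0],[0,0,0,0]]' -0.8 35
python3 -m pendant '[[0,0,-0.3,0],[0,0,-0.6,0],[0,0,-1,0],[0,0,-1,0],[0,0,0,0],[0,0,0,0]]'
python3 - <<'E'
from h import *
togo([.537,-.049,.150],69.5)
T=read_camera("top");S=read_camera("scene")
for c,n in((T,(206,284)),(S,(449,225))): print(cc(c,(6,120,90),(20,255,255),n)[:2])
E
```

```text
clock: 7.17
tool_pos: [0.4766, 0.3199, 0.0585]
eef_rot: [2.281, 2.16, 0.001]
contact_force: [0.4, 0.9, -1.0]
width: 0.23
grasp_force: 35.0
clock: 7.67
tool_pos: [0.4777, 0.3205, 0.148]
eef_rot: [2.28, 2.159, 0.007]
contact_force: [-0.3, -1.2, -1.5]
width: 0.229
grasp_force: 35.0
tcp [477.7 320.5 148. ] yaw_x 86.87 clock 7.67 F [-0.3 -1.2 -1.5]
tool units [-12.19    2.649  -0.081] ('twist units (before shift)', np.float64(2.895))
(array([164.4       , 306.23448276]), np.int32(145))
(array([490.17622951, 239.92622951]), np.int32(244))
```

```bash
python3 -m pendant '[[0,0,-0.4,1],[0,0,-0.3,1],[0,0,0,0.9],[-0.9,0.5,0,0],[-0.9,0.5,0,0],[-0.9,0.5,0,0],[-0.9,0.5,0,0],[-0.9,0.5,0,0],[-0.9,0.5,0,0],[-0.9,0.5,0,0]]' >/dev/null
python3 -m pendant '[[-0.9,0.5,0,0],[-0.9,0.5,0,0],[-0.9,0.5,0,0],[-0.9,0.5,0,0],[-0.5,0.3,0,0],[0,0.3,0,0],[0,0,0,0],[0,0,0,0]]'
python3 - <<'E'
from h import *
togo([.537,-.049,.150],69.5)
E
```

```text
clock: 9.27
tool_pos: [0.5378, -0.0357, 0.1652]
eef_rot: [-2.58, -1.789, 0.002]
contact_force: [0.3, 0.3, -1.0]
width: 0.229
grasp_force: 35.0
tcp [537.8 -35.7 165.2] yaw_x 69.47 clock 9.27 F [ 0.3  0.3 -1. ]
tool units [-0.423  0.133  0.505] ('twist units (before shift)', np.float64(-0.005))
```

```bash
python3 -m pendant '[[-0.4,0.1,0.5,0],[0,0,0.7,0],[0,0,0,0],[0,0,0,0]]'
python3 - <<'E'
from h import *
togo([.537,-.049,.1185],69.5)
T=read_camera("top");S=read_camera("scene")
A=cv2.resize(T["image"][236:286,331:381],None,fx=8,fy=8,interpolation=cv2.INTER_CUBIC)
B=cv2.resize(S["image"][205:255,275:325],None,fx=8,fy=8,interpolation=cv2.INTER_CUBIC)
cv2.imwrite("pics/f.png",np.hstack([A,B]))
for c,n in((T,(356,261)),(S,(299,225))): print(cc(c,(6,120,60),(20,255,255),n)[:2])
t=state()["tool_pos"]; print(proj(S,t-[0,0,.0425]),proj(S,[.537,-.049,.076]))
E
```

```text
clock: 9.6
tool_pos: [0.5355, -0.0472, 0.1291]
eef_rot: [-2.578, -1.79, 0.003]
contact_force: [0.1, -0.4, -0.4]
width: 0.231
grasp_force: 35.0
tcp [535.5 -47.2 129.1] yaw_x 69.55 clock 9.6 F [ 0.1 -0.4 -0.4]
tool units [-0.039  0.068  0.353] ('twist units (before shift)', np.float64(0.008))
(array([318., 224.]), np.int32(3))
(array([300.70212766, 213.19148936]), np.int32(47))
[297.95985725 230.58441301] [297.6928054  234.85231573]
```

View pics/f.png

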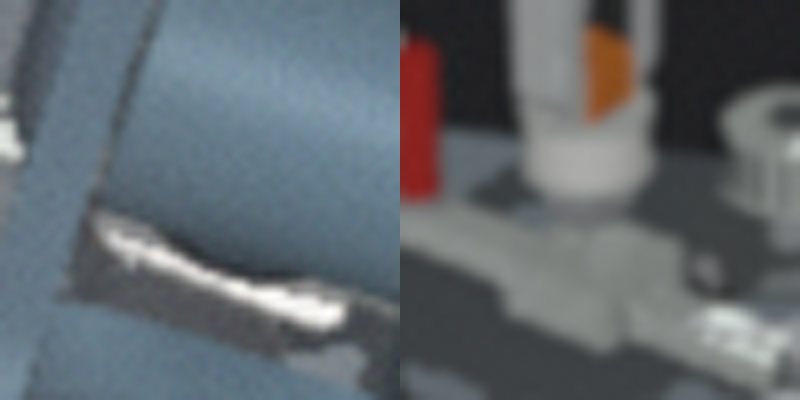

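Picture f shows the gripped idler right above the socket, with the roller axis at u≈298.3 against the hole's ≈299.0 in the scene view. I shift about 3 mm and start down gently.

```bash
python3 -m pendant '[[0.06,0.1,0.1,0],[0,0,0.25,0],[0,0,0.1,0],[0,0,0.1,0],[0,0,0,0],[0,0,0,0]]'
python3 - <<'E'
from h import *
togo([.539,-.0465,.1005],69.5)
E
```

```text
clock: 10.2
tool_pos: [0.5416, -0.0481, 0.1177]
eef_rot: [2.581, 1.79, 0.002]
contact_force: [-8.0, 2.9, 19.6]
width: 0.237
grasp_force: 35.0
tcp [541.6 -48.1 117.7] yaw_x 69.48 clock 10.2 F [-8.   2.9 19.6]
tool units [ 0.02  -0.1    0.575] ('twist units (before shift)', np.float64(-0.004))
```

The contact pushes the tool along its −y, so I ease up, shift that way and retry.

```bash
python3 -m pendant '[[0,-0.06,-0.1,0],[0,-0.05,0,0],[0,0,0.1,0],[0,0,0.07,0],[0,0,0,0],[0,0,0,0]]'
python3 - <<'E'
from h import *
togo([.539,-.0465,.1005],69.5)
E
```

```text
clock: 10.7
tool_pos: [0.5367, -0.0469, 0.1109]
eef_rot: [-2.581, -1.789, 0.002]
contact_force: [-0.5, 0.3, -0.8]
width: 0.233
grasp_force: 35.0
tcp [536.7 -46.9 110.9] yaw_x 69.46 clock 10.7 F [-0.5  0.3 -0.8]
tool units [0.038 0.068 0.347] ('twist units (before shift)', np.float64(-0.007))
```

It has slipped in with no force; I continue down to the seat.

```bash
python3 -m pendant '[[0,0,0.1,0],[0,0,0.1,0],[0,0,0.1,0],[0,0,0,0],[0,0,0,0]]'
python3 -m pendant '[[0,0,0.05,0],[0,0,0.05,0],[0,0,0,0],[0,0,0,0]]'
python3 - <<'E'
from h import *
togo([.539,-.0465,.1005],69.5)
E
```

```text
clock: 11.12
tool_pos: [0.537, -0.0469, 0.1024]
eef_rot: [-2.581, -1.789, 0.001]
contact_force: [0.5, -0.5, -0.4]
width: 0.231
grasp_force: 35.0
clock: 11.45
tool_pos: [0.5376, -0.0471, 0.1005]
eef_rot: [2.581, 1.789, 0.001]
contact_force: [-1.8, 0.1, 2.8]
width: 0.231
grasp_force: 35.0
tcp [537.6 -47.1 100.5] yaw_x 69.46 clock 11.45 F [-1.8  0.1  2.8]
tool units [ 0.034  0.036 -0.001] ('twist units (before shift)', np.float64(-0.006))
```

```bash
python3 -m pendant '[[0,0,0.06,0],[0,0,0,0],[0,0,0,0]]'
python3 -m pendant '[[0,0,0,0],[0,0,0,0],[0,0,0,0]]' -0.3
python3 -m pendant '[[0,0,-0.5,0],[0,0,-1,0],[0,0,-0.5,0],[0,0,0,0]]'
python3 - <<'E'
from h import *
togo([.5115,-.1165,.165],69.5)
S=read_camera("scene")
cv2.imwrite("pics/g.png",cv2.resize(S["image"][190:265,255:355],None,fx=8,fy=8,interpolation=cv2.INTER_CUBIC))
E
```

```text
clock: 11.7
tool_pos: [0.5377, -0.0471, 0.1003]
eef_rot: [2.581, 1.79, -0.0]
contact_force: [-6.6, 1.2, 14.5]
width: 0.228
grasp_force: 35.0
clock: 11.95
tool_pos: [0.5377, -0.0471, 0.0982]
eef_rot: [2.581, 1.789, 0.001]
contact_force: [0.5, -0.8, 0.7]
width: 0.347
grasp_force: 0.8
clock: 12.28
tool_pos: [0.5396, -0.0476, 0.1616]
eef_rot: [2.578, 1.787, 0.007]
contact_force: [0.4, -0.5, -0.0]
width: 0.352
grasp_force: 0.0
tcp [539.6 -47.6 161.6] yaw_x 69.46 clock 12.28 F [ 0.4 -0.5 -0. ]
tool units [-2.478 -0.07  -0.116] ('twist units (before shift)', np.float64(-0.006))
```

View pics/g.png

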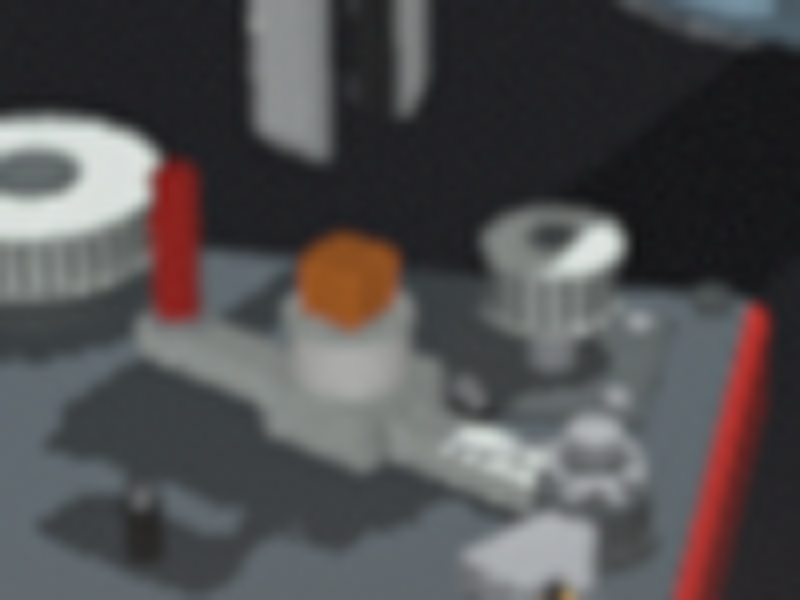

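Picture g shows the idler seated flush in the socket block with the fingers clear of it, the handle at about (277,214) and the arm still parked. Now the handle.

```bash
python3 -m pendant '[[-0.8,-0.07,0,0],[-0.9,0,0,0],[-0.8,0,0,0],[0,0,0,0],[0,0,0,0]]' -0.1
python3 - <<'E'
from h import *
togo([.5115,-.1165,.106],69.5)
S=read_camera("scene")
cv2.imwrite("pics/i.png",cv2.resize(S["image"][170:245,225:325],None,fx=8,fy=8,interpolation=cv2.INTER_CUBIC))
E
```

```text
clock: 12.75
tool_pos: [0.5079, -0.1166, 0.1562]
eef_rot: [-2.582, -1.785, 0.002]
contact_force: [0.7, -0.5, 0.0]
width: 0.451
grasp_force: 0.0
tcp [ 507.9 -116.6  156.2] yaw_x 69.33 clock 12.75 F [ 0.7 -0.5  0. ]
tool units [0.044 0.118 1.672] ('twist units (before shift)', np.float64(-0.028))
```

View pics/i.png

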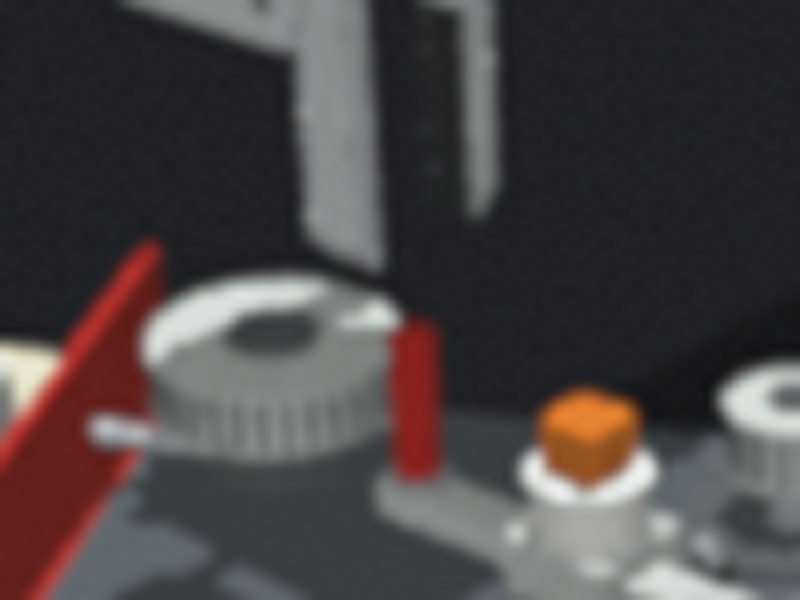

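The gap between the fingers (about u 278) lies above the handle (u 277). I go down and grip it.

```bash
python3 -m pendant '[[0.04,0.1,0.4,0],[0,0,0.7,0],[0,0,0.5,0],[0,0,0,0],[0,0,0,0]]'
python3 -m pendant '[[0,0,0,0],[0,0,0,0],[0,0,0,0],[0,0,0,0],[0,0,0,0]]' -0.9 35
```

```text
clock: 13.22
tool_pos: [0.5116, -0.1151, 0.1084]
eef_rot: [-2.578, -1.79, 0.002]
contact_force: [0.1, -0.5, 0.1]
width: 0.448
grasp_force: 0.0
clock: 13.63
tool_pos: [0.5113, -0.116, 0.1107]
eef_rot: [-2.58, -1.789, 0.003]
contact_force: [-5.4, 1.5, 5.3]
width: 0.156
grasp_force: 35.0
```

```bash
python3 -m pendant '[[0.01,0.3,0,-0.5],[0.01,0.3,0,-0.5],[0,0,0,0]]'
python3 -m pendant '[[0.01,0.3,0,-0.5],[0.01,0.3,0,-0.5],[0.01,0.3,0,-0.5],[0,0,0,0]]'
python3 - <<'E'
from h import *
togo([.5115,-.1165,.106],69.5)
t=state()["tool_pos"][:2]; d=t-np.array([.5703+.0007,.0393+.0015]); print(np.hypot(*d),np.degrees(np.arctan2(d[1],d[0])))
E
```

```text
clock: 13.88
tool_pos: [0.5292, -0.1217, 0.1107]
eef_rot: [-2.481, -1.923, 0.002]
contact_force: [-1.4, 0.3, 3.7]
width: 0.159
grasp_force: 35.0
clock: 14.22
tool_pos: [0.5557, -0.1263, 0.1107]
eef_rot: [-2.322, -2.112, 0.003]
contact_force: [-4.2, 0.7, 4.7]
width: 0.161
grasp_force: 35.0
tcp [ 555.7 -126.3  110.7] yaw_x 84.58 clock 14.22 F [-4.2  0.7  4.7]
tool units [ 0.185 -1.496  0.162] ('twist units (before shift)', np.float64(2.513))
0.1677595740009743 -95.24207127265738
```

```bash
python3 -m pendant '[[0.01,0.3,0,-0.5],[0.01,0.3,0,-0.5],[0,0,0,0]]'
python3 -m pendant '[[0.01,0.3,0,-0.5],[0.01,0.15,0,-0.25],[0,0,0,0]]'
python3 - <<'E'
from h import *
togo([.5115,-.1165,.106],69.5)
t=state()["tool_pos"][:2]; d=t-np.array([.5703+.0007,.0393+.0015]); print(np.hypot(*d),np.degrees(np.arctan2(d[1],d[0])))
T=read_camera("top")
cv2.imwrite("pics/j.png",cv2.resize(T["image"][195:305,300:440],None,fx=5.5,fy=5.4,interpolation=cv2.INTER_CUBIC))
E
```

```text
clock: 14.47
tool_pos: [0.5725, -0.127, 0.1106]
eef_rot: [-2.207, -2.23, 0.007]
contact_force: [-8.5, 0.5, 8.4]
width: 0.163
grasp_force: 35.0
clock: 14.72
tool_pos: [0.5863, -0.1263, 0.1107]
eef_rot: [-2.119, -2.315, 0.006]
contact_force: [-9.1, -0.6, 7.7]
width: 0.16
grasp_force: 35.0
tcp [ 586.3 -126.3  110.7] yaw_x 95.05 clock 14.72 F [-9.1 -0.6  7.7]
tool units [ 0.545 -2.453  0.168] ('twist units (before shift)', np.float64(4.259))
0.1677878140122569 -84.7833222364048
```

```bash
python3 -m pendant '[[0.01,0.15,0,-0.25],[0.01,0.15,0,-0.25],[0,0,0,0]]'
python3 -m pendant '[[0.01,0.15,0,-0.25],[0,0,0,0],[0,0,0,0]]'
python3 - <<'E'
from h import *
togo([.5115,-.1165,.106],69.5)
t=state()["tool_pos"][:2]; d=t-np.array([.5703+.0007,.0393+.0015]); print(np.hypot(*d),np.degrees(np.arctan2(d[1],d[0])))
E
```

```text
clock: 15.02
tool_pos: [0.5949, -0.1253, 0.1107]
eef_rot: [-2.058, -2.37, 0.007]
contact_force: [-8.5, -1.9, 7.5]
width: 0.156
grasp_force: 35.0
clock: 15.27
tool_pos: [0.599, -0.1246, 0.1107]
eef_rot: [-2.028, -2.396, 0.007]
contact_force: [-9.6, -3.1, 6.1]
width: 0.157
grasp_force: 35.0
tcp [ 599.  -124.6  110.7] yaw_x 99.5 clock 15.27 F [-9.6 -3.1  6.1]
tool units [ 0.747 -2.833  0.17 ] ('twist units (before shift)', np.float64(5.0))
0.16773343457465995 -80.37535893818587
```

```bash
python3 -m pendant '[[0.01,0.15,0,-0.25],[0.01,0.15,0,-0.25],[0,0,0,0],[0,0,0,0]]'
python3 -m pendant '[[0.01,0.15,0,-0.25],[0,0,0,0],[0,0,0,0]]'
python3 -m pendant '[[0,0.08,0,0],[0,0,0,0],[0,0,0,0]]'
python3 - <<'E'
from h import *
togo([.5115,-.1165,.106],69.5)
t=state()["tool_pos"][:2]; d=t-np.array([.5703+.0007,.0393+.0015]); print(np.hypot(*d),np.degrees(np.arctan2(d[1],d[0])))
E
```

```text
clock: 15.6
tool_pos: [0.6078, -0.1229, 0.1107]
eef_rot: [-1.965, -2.448, 0.008]
contact_force: [-9.3, -3.2, 6.7]
width: 0.159
grasp_force: 35.0
clock: 15.85
tool_pos: [0.6097, -0.1224, 0.1106]
eef_rot: [-1.93, -2.47, 0.016]
contact_force: [-17.7, -5.9, 10.8]
width: 0.156
grasp_force: 35.1
clock: 16.1
tool_pos: [0.61, -0.1223, 0.1105]
eef_rot: [-1.927, -2.467, 0.022]
contact_force: [-25.4, -8.2, 15.0]
width: 0.163
grasp_force: 35.1
tcp [ 610.  -122.3  110.5] yaw_x 104.02 clock 16.1 F [-25.4  -8.2  15. ]
tool units [ 0.984 -3.137  0.206] ('twist units (before shift)', np.float64(5.753))
0.16772222429039596 -76.54251475328074
```

```bash
python3 - <<'E'
from h import *
S=read_camera("scene")
cv2.imwrite("pics/k.png",cv2.resize(S["image"][170:335,200:560],None,fx=2.2,fy=2.2,interpolation=cv2.INTER_CUBIC))
E
```

```text
(no output)
```

View pics/k.png

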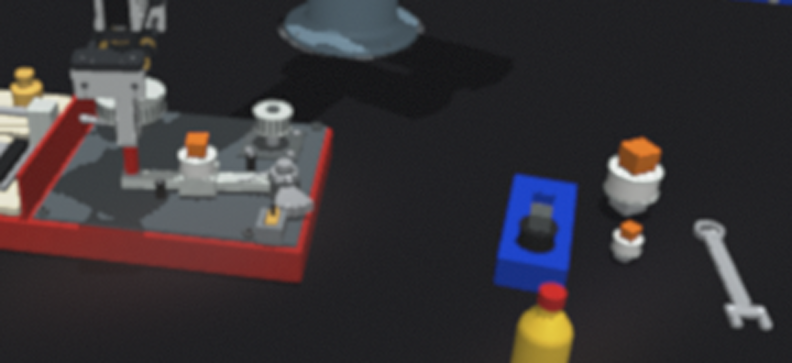

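The last picture shows the arm against the backstop pin at about (272,255), the handle held at (259,243), the idler seated at (290,240), and the other things in view unmoved.

```bash
python3 -c "from plant import finish_job; print(finish_job())"
```

```text
the job is handed in; nothing more can be done
None
```

The idler is fully home in the tensioner socket and released, and the handle is held against the backstop with about 26 N; I handed the job in at about 16 s, having used only the idler and the handle.

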